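Swap the cup on a cordless grinder and hold it down to run

TASK

The chopping cup with the orange cap is still standing on the little cordless grinder: lift it off and put it back in its own dock in the wooden tray, the one with the orange rim. Then take the cup with the green cap out of the tray, set it upright on the grinder, turn it until its coupling meshes with the drive and it slides fully home, and press it down to the stop to run the grinder. Finish while you are still holding it pressed down with the fingers - do not let go - and leave the other things on the worktop where they are.

Things in the scene. Friction and masses are not known exactly. Their poses are not given: they have to be found in the camera images.
- grinder: Cordless grinder base, fixed to the worktop: black round housing 116 mm across, 78 mm high, with a steel band and a small green light on its front (-x). Origin: centre of its underside on the worktop, z up. A round well opens in its top; in it lie the run ring and, at the centre, the drive.
- well (a point): Centre of the mouth of the grinder's well, 78 mm above the grinder's underside, z up. The well's inner radius is 37.8 mm, widened to 40 mm in its upper 4 mm (a cup's skirt has 36 mm). An unmeshed cup stands on the drive with its underside 17 mm below this point; meshed it drops 9 mm more, to 26 mm below, and pressed to the stop it is 32 mm below.
- drive: Steel drive dog in the middle of the well: an upright cross of four arms, each 7 mm wide and reaching 15 mm from the axis. Origin: centre of its flat top, on the grinder's axis, 64 mm above the grinder's underside; its x and y run along the arms, z up. It turns about the vertical against a motor drag of 0.15 N m and stays where it is left; twisting a meshed cup turns it too.
- run_ring (a joint): Sprung grey ring round the drive, on which the skirt of a meshed cup stands; pressed down, it runs the grinder. 0 = up (top 52 mm above the grinder's underside, 12 mm below the drive's top), 0.006 m = down at the stop. 5 N start it, 11 N bring it to the stop; it springs back. A cup's own weight does not move it, and a cup that is not meshed cannot reach it.
- cup_orange: Closed cup with an orange cap, about 0.24 kg, 119 mm tall, at the start meshed on the grinder. Origin: centre of its underside, z up to the cap. From below: black skirt 72 mm across and 21 mm high, collar 75 mm across, clear body 67 mm across, orange cap with its top at z = 94 mm, and a twist grip on the cap.
- cup_green: Closed cup with a green cap, same shape, sizes, weight, coupling and axes as the orange one. It starts in the green-rimmed dock, turned anyhow.
- cup_orange_grip (a point): Centre of the top of the orange cup's twist grip, on the cup's axis, 119 mm above its underside, axes as the cup's. The grip is the place to hold the cup: an upright bar 50 mm long along x, 20 mm wide along y, 25 mm high above the cap.
- cup_green_grip (a point): The same point of the green cup's twist grip (bar 50 mm along x, 20 mm along y, 25 mm high above the cap; 119 mm above the cup's underside).
- cup_green_coupling (a point): Coupling under the green cup: point on its axis, 3 mm above its underside; axes as the cup's. Four blocks leave a cross of slots 10 mm wide, 18 mm deep upwards from here, along the cup's x and y (so the grip bar lies along a slot). It meshes in four positions a quarter turn apart, with its x within about 0.1 rad of a drive arm.
- dock_orange: Round grey storage dock with an orange rim and an orange disc on its floor, fixed in the wooden tray; 91 mm across, 20 mm high, empty at the start. Origin: centre of its underside, 14 mm above the worktop. Its floor lies 5 mm above its origin; its inner radius is 40 mm, so a cup's skirt stands in it with 4 mm to spare all round.
- dock_green: Round dock like the orange one (91 mm across, 20 mm high, floor 5 mm above its origin, inner radius 40 mm) with a green rim; it holds the green cup at the start. A cup in a dock stands with its top 138 mm above the worktop.
- dock_blue: The same with a blue rim; empty, its cup is away.
- tray: Fixed wooden tray 124 x 344 mm with a 22 mm high edge that holds the three docks in a row along its y axis, 107 mm apart, in any order. Origin: centre of its underside on the worktop.
- spice_jar_a: Bystander: spice jar with a red cap, 45 mm across, 106 mm tall. Origin: centre of its underside.
- spice_jar_b: Bystander: a second spice jar with a red cap, 45 mm across, 106 mm tall. Origin: centre of its underside.
- pepper_mill: Bystander: dark wooden pepper mill, 58 mm across, 170 mm tall. Origin: centre of its underside.
- mug: Bystander: pink and dark blue mug, 86 mm across, 88 mm tall, with a handle. Origin: centre of its underside.
- garlic: Bystander: garlic bulb, 60 mm, on the chopping board at the right. Origin: centre of its underside.

How it is judged:
By the outcome, as a careful person would: the job done as asked, in the order asked, and still so for the second after the job is handed in, while the arm keeps its last pose, push and grip.
It also fails if it takes over 64 s, if anything falls off the work surface, if the arm or the gripper's body presses on something with over 40 N, if the wrist force passes 120 N, or if a joint passes its speed limit or range.

ROBOT

A 7-joint arm with a two-finger parallel gripper is mounted at the origin on a cart in front of the work surface, level with it; the furniture and walls round the work are solid. World frame = base frame: x ahead of the robot, y to its left, z up, the work surface at z = 0. Lengths are in m, angles in rad, forces in N, time in s.
With the tool pointing down it reaches from about 0.4 to 0.85 m from the base axis. Payload 6.9 kg.
Tool frame: the origin (TCP) lies at the very end of the fingers, on their centre line; the grasp point (between the pads) lies 19 mm behind it; z points along the fingers, y is the line along which they close (so a half turn about z gives the same grasp; the last joint's range is limited). The gripper opens to 85 mm and grips with 20 to 120 N. Pads are 22 mm wide; open, the fingers measure 114 mm over their backs; the gripper's body (76 mm by 85 mm) begins 54 mm behind the grasp point. The pads swing forward as they close: fully open they stand 13 mm farther back than shut.
Start: joints at [-1.177, 0.507, -0.238, 1.5, 0.126, 1.149, -0.155], TCP at [0.178, 0.599, 0.231] pointing down, gripper open.
Joint ranges: [-3.08, 3.08], [-0.24, 2.05], [-1.43, 1.35], [0, 2.5], [-1.52, 4.66], [0.17, 1.96], [-2.89, 2.89]. Speed limits (rad/s): [2.39, 2.39, 3.14, 3.14, 3.14, 3.14, 3.14].

INTERFACE

Orientations are given as a rotation vector (axis times angle).
In Python, from bench import telemetry, eyes, ticket gives the robot as it stands.
- The arm moves only by the tool play_rows, never from a script. Its argument "increments" is a list that holds one entry, the list of rows, each a list of 7 numbers: the shift along the world's x, y, z in m, then the turn, a rotation vector about the world's x, y, z in degrees, then the closure, from -1 (fully open) to 1 (shut). In form: [[[x, y, z, ax, ay, az, hand], ...]]. A call has 1 to 10 rows; each row shifts and turns the commanded pose from where the row before left it; what a row does not reach is not made up. A row lasts 1/8 s, in which the tool goes at most 62.5 mm and 10.7 degrees, less where a joint would pass 70% of its speed; a pose out of reach is approached as far as the arm can. A call with a gripper value outside its range is refused whole. The fingers move at their own pace and stop on an object; "squeeze" is the grip in N (left out, the last holds). Time passes only in rows, so rows that do not move let the fingers close. It gives the time, the measured TCP pose, the force, the opening and the grip force at its end, in the units of the state.
- telemetry.read_state(): the state, without advancing time (a new reading comes with each control period).
- eyes.get_image(name): name is "scene" or "top" or "wrist"; returns the picture (400x640x3 uint8, red, green, blue); there is no depth.
- eyes.camera_model(name): a dict with "vertical_fov" (degrees; the focal length in pixels is half the picture's height over the tangent of half this angle, whatever the lens; pixels are square), "cx", "cy" (the principal point, pixels), "world_to_cam" (4x4, takes a point from world to camera coordinates); the wrist camera has in their place "tool_from_camera" (4x4, takes a point from camera to tool coordinates, whose origin is the TCP and whose axes are the flange's). Camera axes: x right, y down, z forward; pixel columns grow to the right and rows downward; lengths in m; the calibration is good to about 2 mm. A picture is of the moment at which its call begins: read the wrist's pose just before it. camera_model takes no time and is no camera call.
- ticket.finish_job(): hands the job in; it is judged then, once.
The state is a dict: "time": time; "q": joint angles; "qd": joint speeds; "joint_torque": joint torques, N m; "eef_pos": TCP position; "tcp_rot": TCP orientation; "force": force on the tool from outside, world axes, zero at the start; "ft_torque": the same for the moment, N m; "width": opening from 0.0 (shut) to 1.0 (fully open); "gripper_force": force on a finger pad.
Only numpy, scipy, OpenCV 4.12 (cv2) and the standard library are available. Lean on these libraries where they do the work, as an engineer would, in place of code of your own. Each camera call takes 0.05 s, during which the arm holds its last target. There are 200 camera calls.

## Working session

There is one attempt and no reset: what is moved stays moved. The work goes in short steps, Python scripts to look and compute and a tool call to move; the robot and the scene stay as the last step left them, time stands still between calls to the robot, and variables do not carry over. Pictures are saved under pics/ and viewed, at most 10 in all, crops included, and the job is handed in when it is done.

Besides the shell and the picture viewer there is one more tool, called after ">>>" as name(argument=value, ...) on one line, values as JSON. play_rows: Moves the arm, as the interface text tells. Its arguments: {"type":"object","properties":{"increments":{"type":"array","items":{"type":"array","items":{"type":"array","items":{"type":"number"}}}},"squeeze":{"type":"number"}},"required":["increments"]}

```bash
mkdir -p pics
python3 - <<'E'
from bench import telemetry, eyes
import cv2
s=telemetry.read_state(); print(s)
for n in ("scene","top"):
    im=eyes.get_image(n); cv2.imwrite(f"pics/{n}0.png",im[:,:,::-1])
for n in ("scene","top","wrist"): print(n,eyes.camera_model(n))
E
```

```text
{'time': 0.0, 'q': array([-1.17652229,  0.50831145, -0.23752831,  1.50113826,  0.12566814,
        1.14889121, -0.15480526]), 'qd': array([-1.55233443e-04, -6.92782854e-04, -1.63690635e-03,  1.94818632e-05,
        3.05132864e-03,  1.26302816e-03,  1.21366469e-03]), 'joint_torque': array([ 7.92122974e-04, -6.20595217e+01, -2.18689419e+00, -2.49643332e+01,
        1.26327993e-02,  1.22644575e-02,  1.40965405e-06]), 'eef_pos': array([0.177905  , 0.59861907, 0.2304443 ]), 'tcp_rot': array([-4.51990677e-01, -3.10865574e+00,  2.74140417e-03]), 'force': array([-0.21293741,  0.22611518, -0.22674901]), 'ft_torque': array([-0.00603775, -0.00445323,  0.0257067 ]), 'gripper_force': 0.0, 'width': 0.9977599132887331}
scene {'vertical_fov': 56.71194022153798, 'cx': 322.655817662032, 'cy': 190.38610867460753, 'world_to_cam': array([[-0.99927453,  0.03789065, -0.00383585,  0.57841273],
       [ 0.02943648,  0.7045349 , -0.70905858,  0.03596572],
       [-0.0241642 , -0.70865709, -0.70513915,  1.64699266],
       [ 0.        ,  0.        ,  0.        ,  1.        ]])}
top {'vertical_fov': 46.37217755
[... 171 characters left out ...]
70916351e-01, -9.54480101e-02, -4.82073010e-01,
         5.53242800e-01],
       [ 4.79719864e-01,  4.77581034e-02, -8.76121005e-01,
         1.41207687e+00],
       [ 0.00000000e+00,  0.00000000e+00,  0.00000000e+00,
         1.00000000e+00]])}
wrist {'vertical_fov': 61.7319746434258, 'cx': 321.50982389567895, 'cy': 202.44949207339812, 'tool_from_camera': array([[-5.66035133e-04, -9.47842266e-01, -3.18739264e-01,
         8.14623473e-02],
       [ 9.99999781e-01, -6.46235956e-04,  1.45870777e-04,
         1.15429575e-03],
       [-3.44243261e-04, -3.18739112e-01,  9.47842424e-01,
        -1.42307725e-01],
       [ 0.00000000e+00,  0.00000000e+00,  0.00000000e+00,
         1.00000000e+00]])}
```

View pics/scene0.png

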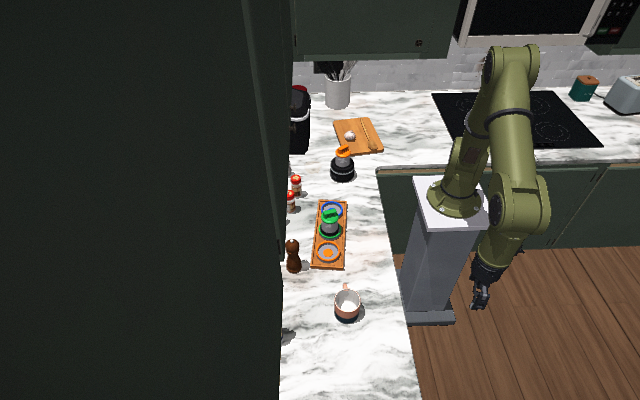

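View pics/top0.png

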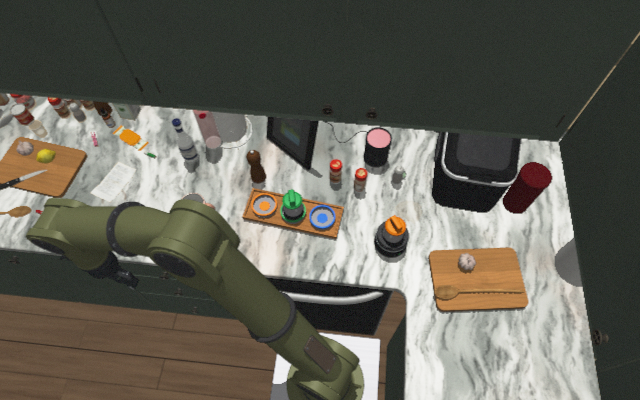

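The pictures show: orange cup on grinder at top (395,235) / scene (343,160); tray with orange dock (265,206), green cup (292,207), blue dock (322,217) in top; mug presumably hidden by the arm in top, at scene (347,303).

```bash
cat > h.py <<'E'
import numpy as np, cv2
from scipy.spatial.transform import Rotation as R
from bench import telemetry, eyes
def cam(n,s=None):
    m=eyes.camera_model(n); f=200/np.tan(np.radians(m["vertical_fov"]/2))
    if n=="wrist":
        s=s or telemetry.read_state(); T=np.eye(4); T[:3,:3]=R.from_rotvec(s["tcp_rot"]).as_matrix(); T[:3,3]=s["eef_pos"]
        C=T@m["tool_from_camera"]
    else: C=np.linalg.inv(m["world_to_cam"])
    return C,f,m["cx"],m["cy"]
def ray(c,p,z):
    C,f,cx,cy=c; d=C[:3,:3]@[(p[0]-cx)/f,(p[1]-cy)/f,1]; o=C[:3,3]
    return o+d*(z-o[2])/d[2]
def proj(c,P):
    C,f,cx,cy=c; q=np.linalg.inv(C)@np.append(P,1); return np.array([cx+f*q[0]/q[2],cy+f*q[1]/q[2]])
def mask(im,h0,h1,smin=120,vmin=60):
    h=cv2.cvtColor(im,cv2.COLOR_RGB2HSV); return cv2.inRange(h,(h0,smin,vmin),(h1,255,255))
def blobs(m,amin=15):
    n,_,st,ce=cv2.connectedComponentsWithStats(m)
    return [(st[i].tolist(),ce[i].round(1).tolist()) for i in range(1,n) if st[i][4]>=amin]
E
python3 - <<'E'
from h import *
for n in ("top","scene"):
    im=cv2.imread(f"pics/{n}0.png")[:,:,::-1].copy(); c=cam(n); print(n,c[0][:3,3])
    roi={"top":(230,170,420,270),"scene":(300,130,370,330)}[n]
    x0,y0,x1,y1=roi
    for nm,a,b,z in (("orange",9,14,.15),("green",45,75,.12),("blue",105,125,.034)):
        m=mask(im,a,b,150,100); k=np.zeros_like(m);k[y0:y1,x0:x1]=m[y0:y1,x0:x1]
        for st,ce in blobs(k,12): print(nm,st,ce,[ray(c,ce,q)[:2].round(3) for q in (z,.03)])
E
```

```text
top [-0.1955822  -0.01454757  1.50385327]
orange [244, 189, 47, 38, 457] [265.1, 207.9] [array([0.496, 0.252]), array([0.557, 0.275])]
orange [296, 200, 47, 37, 419] [320.0, 220.3] [array([0.471, 0.068]), array([0.53 , 0.075])]
orange [389, 218, 5, 10, 18] [390.7, 221.5] [array([ 0.491, -0.16 ]), array([ 0.552, -0.173])]
orange [385, 220, 21, 16, 105] [395.9, 229.5] [array([ 0.464, -0.177]), array([ 0.523, -0.192])]
green [283, 190, 19, 19, 219] [291.5, 199.1] [array([0.554, 0.174]), array([0.603, 0.187])]
blue [310, 205, 25, 24, 97] [321.6, 216.5] [array([0.543, 0.071]), array([0.545, 0.071])]
blue [318, 214, 9, 9, 63] [321.9, 217.7] [array([0.538, 0.069]), array([0.54, 0.07])]
scene [0.61673267 1.11989749 1.1890795 ]
orange [336, 130, 34, 28, 252] [347.7, 144.8] [array([ 0.457, -0.213]), array([ 0.438, -0.367])]
orange [359, 130, 9, 10, 35] [362.9, 133.6] [array([ 0.378, -0.295]), array([ 0.35 , -0.458])]
orange [366, 130, 4, 6, 12] [368.0, 132.1] [array([ 0.353, -0.305]), array([ 0.322, -0.47 ])]
orange [310, 200, 37, 69, 836] [328.9, 240.7] [array([0.569, 0.326]), array([0.563, 0.234])]
green [321, 209, 18, 14, 140] [329.1, 216.3] [array([0.561, 0.187]), array([0.556, 0.108])]
green [319, 227, 22, 11, 43] [327.9, 234.4] [array([0.57 , 0.274]), array([0.566, 0.203])]
blue [321, 201, 22, 15, 59] [332.1, 206.2] [array([0.541, 0.056]), array([0.54 , 0.052])]
```

>>> play_rows(increments=[[[0.026,-0.018,0.017,0,0,0,-1],[0.026,-0.018,0.017,0,0,0,-1],[0.026,-0.018,0.017,0,0,0,-1],[0.026,-0.018,0.017,0,0,0,-1],[0.026,-0.018,0.017,0,0,0,-1],[0.026,-0.018,0.017,0,0,0,-1],[0.026,-0.018,0.017,0,0,0,-1],[0.026,-0.018,0.017,0,0,0,-1],[0.026,-0.018,0.017,0,0,0,-1],[0.026,-0.018,0.017,0,0,0,-1]]])

```text
time: 1.35
eef_pos: [0.4387, 0.4183, 0.4014]
tcp_rot: [-0.452, -3.108, 0.001]
force: [0.1, -0.1, -0.9]
width: 1.0
gripper_force: 0.0
```

>>> play_rows(increments=[[[0,-0.04,0,0,0,0,-1],[0,-0.04,0,0,0,0,-1],[0,-0.04,0,0,0,0,-1],[0,-0.04,0,0,0,0,-1],[0,-0.04,0,0,0,0,-1],[0,-0.04,0,0,0,0,-1],[0,-0.04,0,0,0,0,-1],[0,0,0,0,0,0,-1]]])

```text
time: 2.35
eef_pos: [0.4381, 0.1358, 0.4014]
tcp_rot: [0.461, 3.107, -0.002]
force: [-0.2, 0.6, 0.7]
width: 1.002
gripper_force: 0.0
```

Run:
```python
from h import *
s=telemetry.read_state(); im=eyes.get_image("wrist"); cv2.imwrite("pics/w1.png",im[:,:,::-1])
print(s["time"],s["eef_pos"],s["tcp_rot"],s["q"]); c=cam("wrist",s); np.save("w1.npy",[s["eef_pos"],s["tcp_rot"]])
for nm,a,b,z in (("orange",7,16,.15),("green",45,75,.12),("blue",105,125,.034)):
    for st,ce in blobs(mask(im,a,b,150,90),60): print(nm,st,ce,[ray(c,ce,q)[:2].round(3) for q in (z,.03)])
```

```text
2.35 [0.43810024 0.13576203 0.4013822 ] [ 4.60748793e-01  3.10724527e+00 -2.00407651e-03] [-0.30106623  0.1394655  -0.06449588  1.57747417  0.01036392  1.4252479
  0.90993385]
orange [442, 174, 20, 29, 90] [455.0, 186.0] [array([0.514, 0.284]), array([0.561, 0.321])]
orange [77, 235, 60, 48, 1449] [109.0, 257.8] [array([ 0.48 , -0.168]), array([ 0.516, -0.268])]
blue [275, 200, 54, 46, 246] [297.0, 230.2] [array([0.559, 0.058]), array([0.561, 0.057])]
blue [292, 208, 21, 20, 317] [302.0, 217.8] [array([0.541, 0.072]), array([0.542, 0.071])]
```

View pics/w1.png

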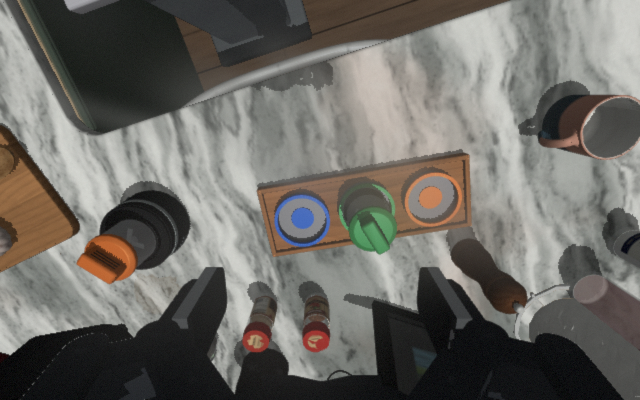

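The wrist picture shows the orange cup's grip at (100,265), the docks' discs at (302,218) blue and (432,198) orange, the green grip at (373,232), jars at (258,335) and (316,335). Moving above the orange cup.

>>> play_rows(increments=[[[0.003,-0.04,-0.005,0,0,0,-1],[0.003,-0.04,-0.005,0,0,0,-1],[0.003,-0.04,-0.005,0,0,0,-1],[0.003,-0.04,-0.005,0,0,0,-1],[0.003,-0.04,-0.005,0,0,0,-1],[0.003,-0.04,-0.005,0,0,0,-1],[0.003,-0.04,-0.005,0,0,0,-1],[0.003,-0.035,-0.005,0,0,0,-1],[0,0,0,0,0,0,-1]]])

```text
time: 3.52
eef_pos: [0.4622, -0.1773, 0.3603]
tcp_rot: [-0.456, -3.107, 0.001]
force: [0.2, 0.8, -0.3]
width: 0.999
gripper_force: 0.0
```

Run:
```python
from h import *
im=cv2.imread("pics/w1.png")[:,:,::-1].copy(); e=np.load("w1.npy"); c=cam("wrist",{"eef_pos":e[0],"tcp_rot":e[1]})
for nm,a,b,r in (("orange",7,18,(415,180,450,215)),("blue",105,125,(285,205,318,232))):
    m=mask(im,a,b,100,90); k=np.zeros_like(m); x0,y0,x1,y1=r; k[y0:y1,x0:x1]=m[y0:y1,x0:x1]
    for st,ce in blobs(k,60): print(nm,st,ce,ray(c,ce,.019))
s=telemetry.read_state(); im=eyes.get_image("wrist"); cv2.imwrite("pics/w2.png",im[:,:,::-1]); np.save("w2.npy",[s["eef_pos"],s["tcp_rot"]])
print(s["eef_pos"],s["tcp_rot"]); c=cam("wrist",s)
for st,ce in blobs(mask(im,7,16,150,90),60): print(st,ce,ray(c,ce,.15))
```

```text
orange [419, 187, 23, 22, 393] [430.0, 197.0] [0.57221774 0.28239088 0.019     ]
blue [291, 208, 23, 21, 370] [302.2, 217.8] [0.54605579 0.06991098 0.019     ]
[ 0.46218776 -0.17732278  0.36028071] [-4.56036503e-01 -3.10657782e+00  9.32084416e-04]
```

View pics/w2.png

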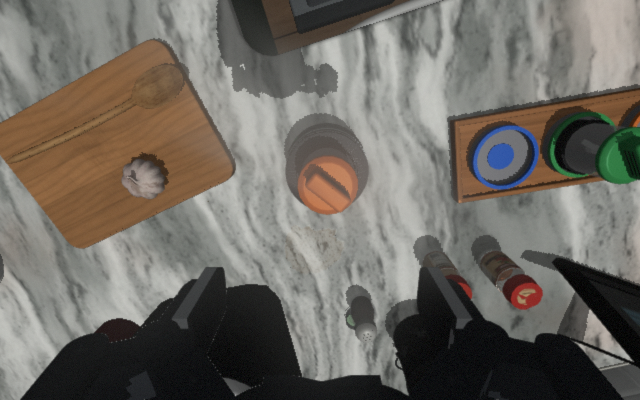

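The picture shows the (shadowed) orange cap at (327,185), its bar running from upper left to lower right. Enlarging.

Run:
```python
import cv2
im=cv2.imread("pics/w2.png")[110:230,270:390]; cv2.imwrite("pics/w2c.png",cv2.resize(im,None,fx=5,fy=5,interpolation=cv2.INTER_CUBIC))
```

```text
(no output)
```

View pics/w2c.png

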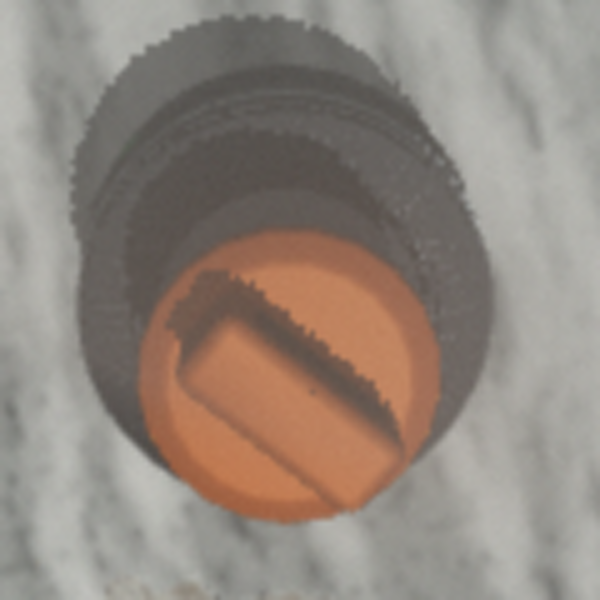

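Run:
```python
from h import *
e=np.load("w2.npy"); c=cam("wrist",{"eef_pos":e[0],"tcp_rot":e[1]})
P=[ray(c,(270+x/5,110+y/5),.171) for x,y in ((232,318),(182,380),(402,452),(345,510))]
print(np.mean(P,0)); a,b=P[0]-P[1],P[2]-P[0]; print(np.linalg.norm(a),np.linalg.norm(b)); 
d=P[2]+P[3]-P[0]-P[1]; print("bar yaw",np.degrees(np.arctan2(d[1],d[0])))
print("cap top",ray(c,(270+290/5,110+376/5),.144))
Rm=R.from_rotvec(e[1]).as_matrix(); print(Rm.round(3), "tool x yaw",np.degrees(np.arctan2(Rm[1,0],Rm[0,0])))
print("w1 check",[ (x,y) for x,y in [(0,0)]])
print(telemetry.read_state()["q"])
```

```text
[ 0.4832955  -0.17528565  0.171     ]
0.01667094506650162 0.04548258175111015
bar yaw 33.78447740568269
cap top [ 0.48232104 -0.17474951  0.144     ]
[[-0.958  0.287 -0.002]
 [ 0.287  0.958 -0.   ]
 [ 0.002 -0.001 -1.   ]] tool x yaw 163.29755056414385
w1 check [(0, 0)]
[ 0.17168419  0.21748897  0.18411751  1.59280875 -0.04090303  1.3364402
  1.64269388]
```

>>> play_rows(increments=[[[0.003,0,-0.01,0,0,7.2,-1],[0.003,0,-0.01,0,0,7.2,-1],[0.003,0,-0.01,0,0,7.2,-1],[0.003,0,-0.01,0,0,7.2,-1],[0.003,0,-0.01,0,0,7.2,-1],[0.003,0.001,-0.01,0,0,7.2,-1],[0.003,0.001,-0.01,0,0,7.3,-1],[0,0,0,0,0,0,-1]]])

```text
time: 4.58
eef_pos: [0.4834, -0.1717, 0.2907]
tcp_rot: [0.92, -3.003, -0.003]
force: [0.1, -0.0, 0.4]
width: 0.999
gripper_force: 0.0
```

Run:
```python
from h import *
s=telemetry.read_state(); im=eyes.get_image("wrist"); cv2.imwrite("pics/w3.png",im[:,:,::-1]); np.save("w3.npy",[s["eef_pos"],s["tcp_rot"]])
print(s["eef_pos"],s["tcp_rot"]); c=cam("wrist",s)
Rm=R.from_rotvec(s["tcp_rot"]).as_matrix(); print("tool x yaw",np.degrees(np.arctan2(Rm[1,0],Rm[0,0])))
for z in (.171,.149): print(proj(c,[.483,-.175,z]))
p=proj(c,[.483,-.175,.171]).astype(int); x,y=p-70
cv2.imwrite("pics/w3c.png",cv2.resize(im[max(y,0):y+140,x:x+140,::-1],None,fx=4,fy=4,interpolation=cv2.INTER_CUBIC)); print(x,y)
```

```text
[ 0.48337135 -0.17165315  0.29071889] [ 9.20448077e-01 -3.00302574e+00 -2.66785525e-03]
tool x yaw -145.9186666928382
[317.71121483 191.34203265]
[317.9423044  184.15741827]
247 121
```

View pics/w3c.png

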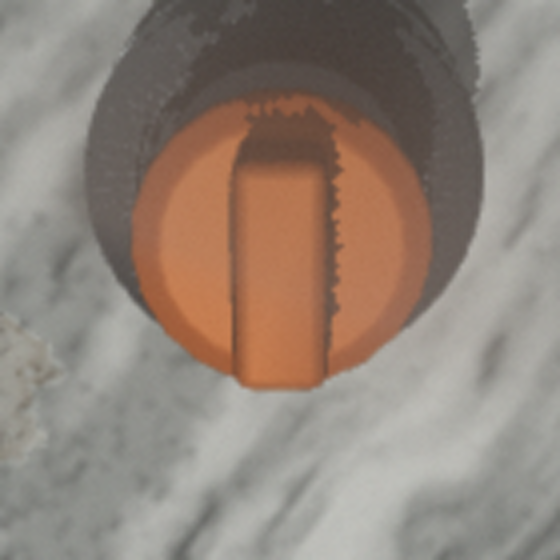

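The bar stands upright in the crop, centred at pixel (317,188): aligned; only a few mm of shift needed.

>>> play_rows(increments=[[[-0.002,-0.005,-0.02,0,0,0,-1],[0,0,-0.025,0,0,0,-1],[0,0,-0.025,0,0,0,-1],[0,0,-0.025,0,0,0,-1],[0,0,-0.025,0,0,0,-1],[0,0,-0.015,0,0,0,-1],[0,0,-0.006,0,0,0,-1],[0,0,0,0,0,0,-1]]])

```text
time: 5.62
eef_pos: [0.4813, -0.1786, 0.1506]
tcp_rot: [-0.916, 3.005, -0.0]
force: [0.3, -1.0, -0.2]
width: 0.998
gripper_force: 0.0
```

>>> play_rows(increments=[[[0,0,0,0,0,0,1],[0,0,0,0,0,0,1],[0,0,0,0,0,0,1],[0,0,0,0,0,0,1],[0,0,0,0,0,0,1],[0,0,0,0,0,0,1]]], squeeze=60)

```text
time: 6.38
eef_pos: [0.481, -0.1788, 0.1504]
tcp_rot: [-0.917, 3.005, 0.0]
force: [-0.5, 0.9, 2.3]
width: 0.216
gripper_force: 64.4
```

>>> play_rows(increments=[[[0,0,0.008,0,0,0,1],[0,0,0.008,0,0,0,1],[0,0,0.01,0,0,0,1],[0,0,0.015,0,0,0,1],[0,0,0.015,0,0,0,1],[0,0,0.02,0,0,0,1],[0,0,0.02,0,0,0,1],[0,0,0,0,0,0,1]]])

```text
time: 7.38
eef_pos: [0.4818, -0.1793, 0.2479]
tcp_rot: [-0.916, 3.002, -0.003]
force: [-0.2, -0.1, -3.8]
width: 0.218
gripper_force: 63.8
```

Run:
```python
from h import *
im=eyes.get_image("top"); cv2.imwrite("pics/t4.png",cv2.resize(im[130:300,220:460,::-1],None,fx=3,fy=3))
```

```text
(no output)
```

View pics/t4.png

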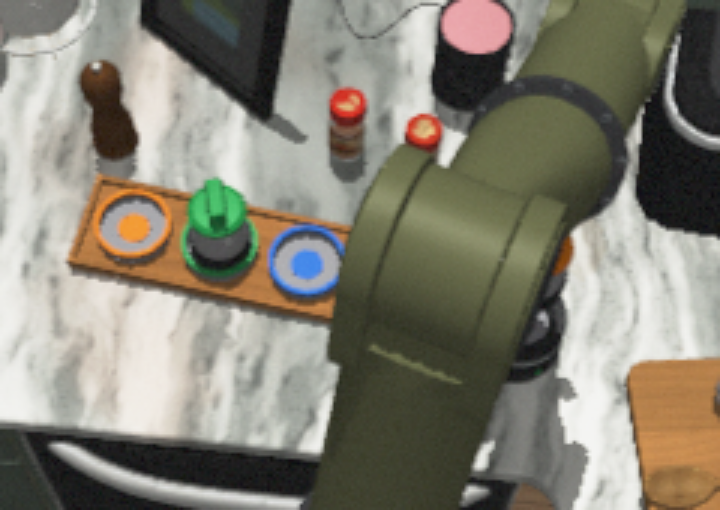

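The crop of the top view shows the docks clear: orange disc (133,228), blue disc (307,265), green cup (218,220); the orange cup is off the grinder behind the arm.

>>> play_rows(increments=[[[0,0.01,0.025,0,0,0,1],[0,0.03,0.02,0,0,0,1],[0.01,0.045,0,0,0,0,1],[0.01,0.05,0,0,0,0,1],[0.01,0.05,0,0,0,0,1],[0.01,0.05,0,0,0,0,1],[0.01,0.05,0,0,0,0,1],[0.01,0.05,0,0,0,0,1],[0.01,0.05,0,0,0,0,1],[0.01,0.045,0,0,0,0,1]]])

```text
time: 8.68
eef_pos: [0.5606, 0.2529, 0.2898]
tcp_rot: [0.918, -3.002, 0.0]
force: [0.4, 0.2, -2.3]
width: 0.214
gripper_force: 63.7
```

>>> play_rows(increments=[[[0.01,0.031,-0.03,0,0,0,1],[0,0,-0.04,0,0,0,1],[0,0,-0.03,0,0,0,1],[0,0,0,0,0,0,1]]])

```text
time: 9.18
eef_pos: [0.5691, 0.281, 0.1876]
tcp_rot: [0.916, -2.998, 0.002]
force: [-0.4, -1.5, -2.3]
width: 0.212
gripper_force: 63.6
```

Run:
```python
from h import *
c=cam("top")
print([ray(c,(220+x/3,130+y/3),.019) for x,y in ((133,228),(307,265))])
im=cv2.imread("pics/scene0.png")[:,:,::-1].copy(); m=mask(im,7,18,150,120); k=np.zeros_like(m); k[244:262,318:338]=m[244:262,318:338]
print(blobs(k)); print([ray(cam("scene"),ce,.019) for st,ce in blobs(k)])
s=telemetry.read_state(); im=eyes.get_image("wrist"); cv2.imwrite("pics/w5.png",im[:,:,::-1]); np.save("w5.npy",[s["eef_pos"],s["tcp_rot"]]); print(s["eef_pos"],s["q"])
```

```text
[array([0.57028936, 0.28154705, 0.019     ]), array([0.54364586, 0.0683726 , 0.019     ])]
[([323, 249, 10, 8, 64], [327.6, 252.5]), ([318, 254, 20, 7, 43], [327.3, 258.2])]
[array([0.57049617, 0.28205282, 0.019     ]), array([0.57286816, 0.30813774, 0.019     ])]
[0.56908366 0.28104384 0.18762796] [-0.41965231  0.55627316 -0.12946003  1.53010832  0.07760921  1.06762675
  1.59586957]
```

View pics/w5.png

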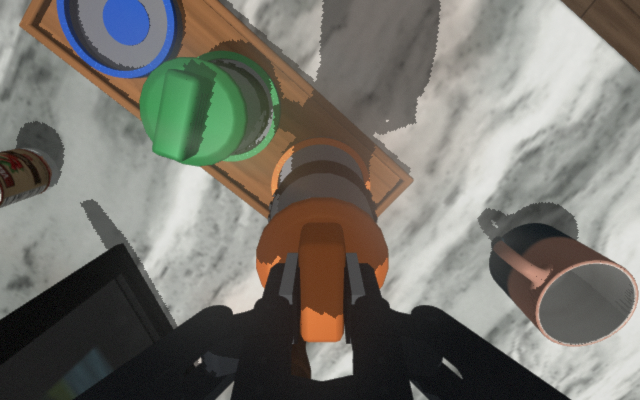

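The orange cup hangs over the orange dock at (320,180), well lined up; green grip at (182,113), mug at (570,285). Lowering.

>>> play_rows(increments=[[[0.0015,0.001,-0.015,0,0,0,1],[0,0,-0.015,0,0,0,1],[0,0,-0.012,0,0,0,1],[0,0,-0.01,0,0,0,1],[0,0,-0.01,0,0,0,1],[0,0,-0.006,0,0,0,1],[0,0,0,0,0,0,1]]])

```text
time: 10.1
eef_pos: [0.5722, 0.283, 0.1226]
tcp_rot: [0.917, -3.004, 0.0]
force: [-0.6, -1.1, -4.5]
width: 0.218
gripper_force: 63.7
```

>>> play_rows(increments=[[[-0.001,0,-0.003,0,0,0,1],[0,0,-0.002,0,0,0,1],[0,0,0,0,0,0,1]]])

```text
time: 10.48
eef_pos: [0.5715, 0.2832, 0.1182]
tcp_rot: [0.917, -3.005, -0.0]
force: [0.5, -0.4, -2.8]
width: 0.221
gripper_force: 63.8
```

>>> play_rows(increments=[[[0,0,-0.0015,0,0,0,1],[0,0,0,0,0,0,0.2],[0,0,0,0,0,0,-0.2],[0,0,0,0,0,0,-0.5],[0,0,0,0,0,0,-1],[0,0,0,0,0,0,-1]]])

```text
time: 11.22
eef_pos: [0.5716, 0.2831, 0.1168]
tcp_rot: [-0.917, 3.005, 0.0]
force: [-0.7, -0.1, 1.1]
width: 0.999
gripper_force: 0.0
```

>>> play_rows(increments=[[[0,0,0.03,0,0,0,-1],[0,0,0.04,0,0,0,-1],[0,0,0.05,0,0,0,-1],[-0.01,-0.03,0.05,0,0,0,-1],[-0.01,-0.03,0.02,0,0,0,-1],[-0.01,-0.04,0,0,0,0,-1],[0,0,0,0,0,0,-1]]])

```text
time: 12.1
eef_pos: [0.5416, 0.1793, 0.3077]
tcp_rot: [-0.909, 3.006, -0.003]
force: [1.0, -0.2, -0.4]
width: 1.003
gripper_force: 0.0
```

Run:
```python
from h import *
s=telemetry.read_state(); im=eyes.get_image("wrist"); cv2.imwrite("pics/w6.png",im[:,:,::-1]); np.save("w6.npy",[s["eef_pos"],s["tcp_rot"]]); print(s["eef_pos"],s["q"])
```

```text
[0.54157874 0.17926723 0.30767038] [-0.2829594   0.36558438 -0.12082554  1.51651861  0.04749921  1.26164889
  1.74797684]
```

View pics/w6.png

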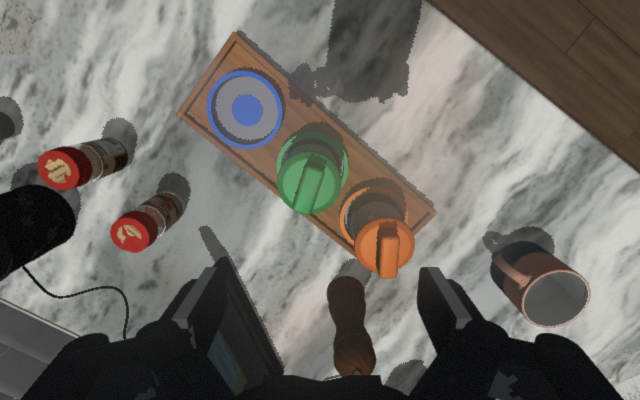

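The orange cup stands in the orange dock (grip at (390,250)); the green grip is at (310,180), leaning about 16° in the image; mug (545,275), mill (350,320) undisturbed. Measure the green bar's edges.

```bash
cat > bar.py <<'E'
import sys
from h import *
def bar(f,ztop,c0):
    im=cv2.imread(f"pics/{f}.png"); e=np.load(f"{f}.npy"); s={"eef_pos":e[0],"tcp_rot":e[1]}; c=cam("wrist",s)
    p=proj(c,[*c0,ztop]).astype(int); w=45; x0,y0=p-w
    g=im[y0:y0+2*w,x0:x0+2*w]; cap=cv2.morphologyEx(mask(g[:,:,::-1].copy(),40,85,60,30),cv2.MORPH_OPEN,np.ones((3,3)))
    cn=max(cv2.findContours(cap,0,2)[0],key=cv2.contourArea); print("cap ellipse",[np.round(v,1) for v in cv2.fitEllipse(cn)], "off",(x0,y0))
    g=cv2.resize(g,None,fx=4,fy=4,interpolation=cv2.INTER_CUBIC); g=cv2.GaussianBlur(g,(0,0),2)
    ed=cv2.Canny(g[:,:,1],20,50)
    L=cv2.HoughLinesP(ed,1,np.pi/360,40,minLineLength=70,maxLineGap=10)
    for l in L[:,0]:
        a=ray(c,(x0+l[0]/4,y0+l[1]/4),ztop);b=ray(c,(x0+l[2]/4,y0+l[3]/4),ztop); d=b-a
        print((l/4).round(1)+[x0,y0]*2,"len",round(np.linalg.norm(d)*1e3,1),"yaw",round(np.degrees(np.arctan2(d[1],d[0]))%180,1),"mid",((a+b)/2)[:2].round(4))
if __name__=="__main__": bar(sys.argv[1],float(sys.argv[2]),(float(sys.argv[3]),float(sys.argv[4])))
E
python3 bar.py w6 .138 .557 .175
```

```text
cap ellipse [array([46. , 33.4]), array([69.2, 74.4]), np.float64(32.0)] off (np.int64(264), np.int64(143))
[264.  185.  282.2 199.5] len 22.6 yaw 82.9 mid [0.5792 0.1477]
[313.  209.  324.5 174. ] len 37.3 yaw 16.0 mid [0.5542 0.1843]
[296.2 191.  304.2 165. ] len 27.0 yaw 15.9 mid [0.5527 0.162 ]
[304.5 217.  324.  232.2] len 25.6 yaw 83.3 mid [0.5855 0.1997]
[293.8 206.5 300.  185. ] len 23.0 yaw 16.9 mid [0.5695 0.1688]
[294.  198.  299.8 179. ] len 20.1 yaw 16.2 mid [0.5633 0.1649]
```

>>> play_rows(increments=[[[0.005,-0.002,-0.02,0,0,-6,-1],[0.005,-0.002,-0.02,0,0,-6,-0.5],[0.005,-0.001,-0.02,0,0,-6,-0.5],[0,0,0,0,0,0,-0.5],[0,0,0,0,0,0,-0.5]]])

```text
time: 12.78
eef_pos: [0.5566, 0.1791, 0.2473]
tcp_rot: [-0.441, 3.11, 0.001]
force: [-0.5, 0.1, 0.4]
width: 0.75
gripper_force: 0.0
```

```bash
python3 - <<'E'
from h import *
s=telemetry.read_state(); im=eyes.get_image("wrist"); cv2.imwrite("pics/w7.png",im[:,:,::-1]); np.save("w7.npy",[s["eef_pos"],s["tcp_rot"]])
Rm=R.from_rotvec(s["tcp_rot"]).as_matrix(); print(s["eef_pos"],"tool x yaw",np.degrees(np.arctan2(Rm[1,0],Rm[0,0])))
E
sed -i 's/w=45/w=60/' bar.py; python3 bar.py w7 .138 .557 .175
```

```text
[0.55663863 0.17908599 0.24728028] tool x yaw -163.85995271442414
cap ellipse [array([61., 44.]), array([82.1, 92.2]), np.float64(10.9)] off (np.int64(255), np.int64(136))
[264.  201.8 283.2 209.2] len 16.3 yaw 83.3 mid [0.5731 0.145 ]
[301.8 220.  301.8 173. ] len 38.9 yaw 15.0 mid [0.5601 0.1646]
[326.8 226.5 358.8 239.2] len 28.8 yaw 82.8 mid [0.5805 0.2049]
[327.5 217.2 328.2 176.5] len 33.7 yaw 15.5 mid [0.5545 0.1845]
[350.2 235.8 373.2 245. ] len 21.0 yaw 82.6 mid [0.5826 0.2219]
[263.8 201.5 282.8 209. ] len 16.1 yaw 83.0 mid [0.573  0.1447]
```

>>> play_rows(increments=[[[0,-0.004,-0.02,0,0,0,-0.5],[0,0,-0.025,0,0,0,-0.5],[0,0,-0.02,0,0,0,-0.5],[0,0,-0.015,0,0,0,-0.5],[0,0,0,0,0,0,-0.5],[0,0,0,0,0,0,-0.5]]])

```text
time: 13.58
eef_pos: [0.557, 0.1743, 0.1677]
tcp_rot: [-0.436, 3.11, 0.0]
force: [-0.8, -1.2, 0.2]
width: 0.751
gripper_force: 0.0
```

>>> play_rows(increments=[[[0,0,-0.02,0,0,0,-0.5],[0,0,-0.02,0,0,0,-0.5],[0,0,-0.01,0,0,0,-0.5],[0,0,0,0,0,0,-0.5],[0,0,0,0,0,0,1],[0,0,0,0,0,0,1],[0,0,0,0,0,0,1],[0,0,0,0,0,0,1],[0,0,0,0,0,0,1]]], squeeze=90)

```text
time: 14.7
eef_pos: [0.5572, 0.1739, 0.1177]
tcp_rot: [-0.435, 3.11, -0.0]
force: [-0.4, -2.0, 5.9]
width: 0.213
gripper_force: 89.0
```

>>> play_rows(increments=[[[0,0,0.01,0,0,0,1],[0,0,0.02,0,0,0,1],[0,0,0.03,0,0,0,1],[0,0,0.03,0,0,0,1],[0,0,0.03,0,0,0,1],[0,0,0.03,0,0,0,1],[0,0,0,0,0,0,1]]])

```text
time: 15.58
eef_pos: [0.5573, 0.1746, 0.269]
tcp_rot: [-0.436, 3.107, 0.002]
force: [0.9, 0.1, -2.9]
width: 0.21
gripper_force: 88.3
```

>>> play_rows(increments=[[[-0.01,-0.04,0.01,0,0,0,1],[-0.01,-0.04,0.01,0,0,0,1],[-0.01,-0.04,0,0,0,0,1],[-0.01,-0.04,0,0,0,0,1],[-0.01,-0.04,0,0,0,0,1],[0,0,0,0,0,0,1]]])

```text
time: 16.32
eef_pos: [0.5048, -0.0299, 0.2856]
tcp_rot: [0.426, -3.11, 0.002]
force: [-0.2, 1.0, -3.3]
width: 0.21
gripper_force: 88.6
```

Run:
```python
from h import *
s=telemetry.read_state(); im=eyes.get_image("wrist"); cv2.imwrite("pics/w8.png",im[:,:,::-1]); np.save("w8.npy",[s["eef_pos"],s["tcp_rot"]])
print(s["eef_pos"],s["tcp_rot"]); c=cam("wrist",s)
p=proj(c,[.481,-.178,.078]); print(p, proj(c,[.481,-.178,.064])); x,y=p.astype(int)-75; x=max(x,0);y=max(y,0); print(x,y)
cv2.imwrite("pics/w8c.png",cv2.resize(cv2.convertScaleAbs(im[y:y+150,x:x+190,::-1],alpha=1.6),None,fx=4,fy=4,interpolation=cv2.INTER_CUBIC))
```

```text
[ 0.50477595 -0.02987105  0.28556976] [ 4.25867729e-01 -3.10952510e+00  2.29324437e-03]
[186.06170769 109.6539325 ] [191.19857875 108.95174196]
111 34
```

View pics/w8c.png

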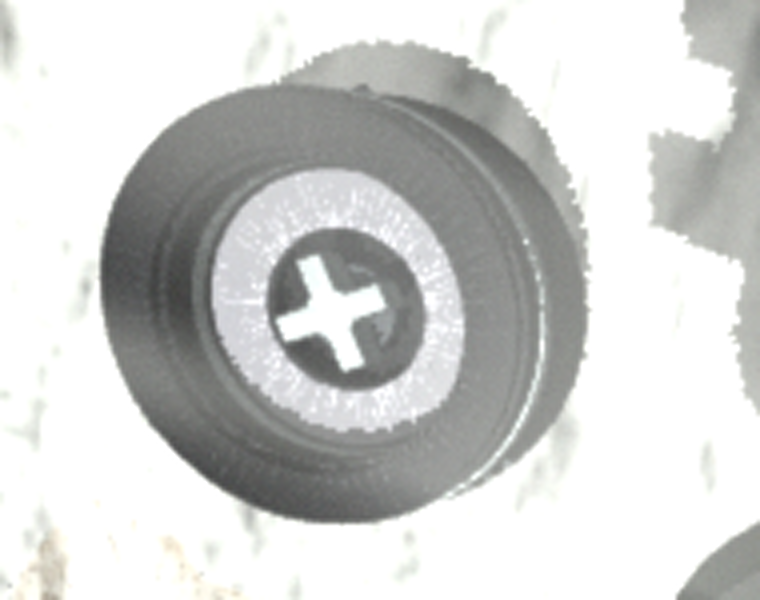

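The crop shows the empty well with the steel cross centred at crop (331,312), i.e. pixel (193.8,112); arms run to (312,258), (351,367), (279,330), (384,295).

Run:
```python
from h import *
e=np.load("w8.npy"); c=cam("wrist",{"eef_pos":e[0],"tcp_rot":e[1]})
im=cv2.imread("pics/w8.png"); cr=cv2.convertScaleAbs(im[34:184,111:301],alpha=1.6)
m=cv2.inRange(cr[50:100,60:110],(225,)*3,(255,)*3)
b=max(blobs(m),key=lambda t:t[0][4]); print(b); p=(111+60+b[1][0],34+50+b[1][1]); print(p,ray(c,p,.064))
w=lambda x,y:ray(c,(111+x/4,34+y/4),.064)
for a,b in (((312,258),(351,367)),((279,330),(384,295))):
    d=w(*b)-w(*a); print(np.linalg.norm(d),np.degrees(np.arctan2(d[1],d[0]))%90, ((w(*a)+w(*b))/2))
Rm=R.from_rotvec(e[1]).as_matrix(); print("tool x yaw",np.degrees(np.arctan2(Rm[1,0],Rm[0,0])))
```

```text
([10, 14, 26, 28, 288], [22.2, 27.9])
(193.2, 111.9) [ 0.48341574 -0.17552155  0.064     ]
0.02859797419859828 29.582076044559386 [ 0.48360749 -0.1747143   0.064     ]
0.030070472416400425 32.80069442602937 [ 0.48348588 -0.17485301  0.064     ]
tool x yaw -164.40314188113274
```

>>> play_rows(increments=[[[-0.004,-0.03,0,0,0,3.3,1],[-0.004,-0.03,0,0,0,3.3,1],[-0.004,-0.03,0,0,0,3.3,1],[-0.005,-0.03,-0.01,0,0,3.3,1],[-0.004,-0.023,-0.02,0,0,3.3,1],[0,0,-0.03,0,0,0,1],[0,0,0,0,0,0,1],[0,0,0,0,0,0,1]]])

```text
time: 17.38
eef_pos: [0.4862, -0.1679, 0.2272]
tcp_rot: [-0.88, 3.015, 0.0]
force: [0.8, 0.2, -2.2]
width: 0.212
gripper_force: 88.7
```

```bash
cat > st.py <<'E'
from h import *
s=telemetry.read_state(); Rm=R.from_rotvec(s["tcp_rot"]).as_matrix(); print(round(s["time"],2),s["eef_pos"].round(4),"yaw",np.degrees(np.arctan2(Rm[1,0],Rm[0,0])).round(2),"z",Rm[:,2].round(4),s["force"].round(1),s["ft_torque"].round(2),"w",s["width"])
E
python3 st.py
```

```text
17.38 [ 0.4862 -0.1679  0.2272] yaw -147.46 z [ 3.e-04  4.e-04 -1.e+00] [ 0.8  0.2 -2.2] [ 0.04 -0.01  0.04] w 0.21220872406355157
```

>>> play_rows(increments=[[[-0.003,-0.0085,-0.02,0,0,0,1],[0,0,-0.02,0,0,0,1],[0,0,0,0,0,0,1],[0,0,0,0,0,0,1]]])

```text
time: 17.88
eef_pos: [0.4835, -0.1772, 0.1881]
tcp_rot: [-0.879, 3.014, -0.002]
force: [0.2, -0.7, -2.3]
width: 0.215
gripper_force: 88.7
```

>>> play_rows(increments=[[[0,0.0005,-0.008,0,0,0,1],[0,0,-0.008,0,0,0,1],[0,0,-0.005,0,0,0,1],[0,0,0,0,0,0,1],[0,0,0,0,0,0,1]]])

```text
time: 18.5
eef_pos: [0.4822, -0.1769, 0.1654]
tcp_rot: [0.878, -3.016, -0.0]
force: [-0.6, -0.1, -2.5]
width: 0.21
gripper_force: 89.9
```

```bash
python3 st.py
```

```text
18.5 [ 0.4822 -0.1769  0.1654] yaw -147.55 z [-6.e-04  1.e-04 -1.e+00] [-0.6 -0.1 -2.5] [-0.07  0.24 -0.05] w 0.2097577964670412
```

Inside the mouth (.066 m underside), no contact. On down past the drive's top.

>>> play_rows(increments=[[[0,0,-0.003,0,0,0,1],[0,0,-0.003,0,0,0,1],[0,0,-0.002,0,0,0,1],[0,0,-0.002,0,0,0,1],[0,0,0,0,0,0,1]]])

```text
time: 19.12
eef_pos: [0.4823, -0.177, 0.1555]
tcp_rot: [0.878, -3.016, -0.0]
force: [-0.6, -1.4, -2.6]
width: 0.213
gripper_force: 89.7
```

```bash
python3 st.py
```

```text
19.12 [ 0.4823 -0.177   0.1555] yaw -147.55 z [-6.e-04 -0.e+00 -1.e+00] [-0.6 -1.4 -2.6] [-0.24  0.42 -0.  ] w 0.21331448825986973
```

>>> play_rows(increments=[[[0,0,-0.002,0,0,0,1],[0,0,-0.002,0,0,0,1],[0,0,-0.001,0,0,0,1],[0,0,-0.001,0,0,0,1],[0,0,0,0,0,0,1]]])

```text
time: 19.75
eef_pos: [0.4824, -0.1771, 0.1501]
tcp_rot: [0.877, -3.017, 0.0]
force: [-4.3, -1.3, 3.3]
width: 0.213
gripper_force: 90.9
```

```bash
python3 st.py
```

```text
19.75 [ 0.4824 -0.1771  0.1501] yaw -147.56 z [ 0.e+00 -3.e-04 -1.e+00] [-4.3 -1.3  3.3] [-0.25  1.16  0.02] w 0.21308320171982725
```

>>> play_rows(increments=[[[-0.001,0,-0.002,0,0,0,1],[0,0,-0.002,0,0,0,1],[0,0,-0.002,0,0,0,1],[0,0,0,0,0,0,1],[0,0,0,0,0,0,1]]], squeeze=115)

```text
time: 20.38
eef_pos: [0.4822, -0.1772, 0.1446]
tcp_rot: [-0.877, 3.015, -0.002]
force: [-4.3, -0.5, 7.8]
width: 0.203
gripper_force: 117.5
```

```bash
python3 st.py
```

```text
20.38 [ 0.4822 -0.1772  0.1446] yaw -147.56 z [ 1.9e-03 -7.0e-04 -1.0e+00] [-4.3 -0.5  7.8] [-0.17  1.14 -0.04] w 0.20263988631348895
```

>>> play_rows(increments=[[[-0.0005,0,-0.001,0,0,0,1],[0,0,-0.001,0,0,0,1],[0,0,0,0,0,0,1],[0,0,0,0,0,0,1]]])

```text
time: 20.88
eef_pos: [0.4823, -0.1773, 0.1445]
tcp_rot: [-0.876, 3.013, -0.004]
force: [-7.3, -0.5, 26.6]
width: 0.204
gripper_force: 120.1
```

```bash
python3 st.py
```

```text
20.88 [ 0.4823 -0.1773  0.1445] yaw -147.56 z [ 0.0042 -0.0012 -1.    ] [-7.3 -0.5 26.6] [0.28 2.13 0.07] w 0.20391720586711468
```

>>> play_rows(increments=[[[0,0,0,0,0,0,1],[0,0,0,0,0,0,1],[0,0,0,0,0,0,1],[0,0,0,0,0,0,1],[0,0,0,0,0,0,1],[0,0,0,0,0,0,1]]])

```text
time: 21.62
eef_pos: [0.4822, -0.1773, 0.1445]
tcp_rot: [-0.876, 3.013, -0.004]
force: [-8.2, 0.1, 26.3]
width: 0.205
gripper_force: 120.1
```

Steady at the stop, 26 N.

```bash
python3 -c "
from bench import ticket; print(ticket.finish_job())"
```

```text
the job is handed in; nothing more can be done
None
```

I put the orange cup back in its orange-rimmed dock, then meshed the green cup on the grinder and handed in while holding it pressed to the stop (about 26 N, 21.6 s on the clock); I judged the stop from height and force and did not check the grinder's light.

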